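# Aim the filming tablet and hold the spring jaw open at the marker

## Robot

A 7-joint arm with a two-finger parallel gripper is mounted at the origin on the work surface. World frame = base frame: x ahead of the robot, y to its left, z up, the work surface at z = 0. Lengths are in mm, angles in rad, forces in N, time in s.
With the tool pointing down it reaches from about 425 to 950 mm from the base axis. Payload 4.7 kg.
Tool frame: the origin (TCP) lies at the very end of the fingers, on their centre line; the grasp point (between the pads) lies 19 mm behind it; z points along the fingers, y is the line along which they close (so a half turn about z gives the same grasp; the last joint's range is limited). The gripper opens to 87 mm and grips with 3 to 60 N. Pads are 19 mm wide; open, the fingers measure 117 mm over their backs; the gripper's body (75 mm by 190 mm) begins 51 mm behind the grasp point.
Start: joints at [1.083, 0.469, -0.049, 1.532, 0.024, 1.141, -0.082], TCP at [298.986, -605.191, 222.573] pointing down, gripper open.
Joint ranges: [-2.59, 2.59], [-0.33, 1.99], [-1.39, 1.29], [0.1, 2.45], [-1.04, 4.18], [0.21, 1.99], [-2.66, 2.66]. Speed limits (rad/s): [2.57, 2.57, 3.14, 3.14, 3.14, 3.14, 3.14].

## Interface

Orientations are given as a unit quaternion [x, y, z, w].
In Python, from workcell import arm gives the robot as it stands.
- The arm moves only by the tool play_rows, never from a script. Its argument "moves" is a list of rows, each a list of 3 entries, a list of its own where there are three numbers: the turn, a rotation vector about the tool's x, y, z in rad, then the shift along the tool's x, y, z in m, then the opening, from 0 (shut) to 1 (fully open). A call has 1 to 8 rows; each row is the pose to reach, as a shift and turn from the pose commanded when the call began, along the tool's axes at that moment; what a row does not reach only later rows make up. A row lasts 1/12 s, in which the tool goes at most 41.7 mm and 7.16 degrees, less where a joint would pass 70% of its speed; a pose out of reach is approached as far as the arm can. A call with a gripper value outside its range is refused whole. The fingers move at their own pace and stop on an object; "grip_force" is the grip in N (left out, the last holds). Time passes only in rows, so rows that repeat a pose let the fingers close. It gives the time, the measured TCP pose, the force, the opening and the grip force at its end, in the units of the state.
- arm.sense(): the state, without advancing time (a new reading comes with each control period).
- arm.capture(name): name is "scene" or "top"; returns a dict with "image" (480x640x3 uint8, blue, green, red), "z_map" (480x640 float32, mm along the optical axis (not along the pixel's ray), 0 where there is no reading), "fx", "fy", "cx", "cy" (pixels), "eye" and "attitude" of the camera in the world. Camera axes: x right, y down, z forward; pixel columns grow to the right and rows downward; lengths in mm; the calibration is good to about 2 mm. A picture is of the moment at which its call begins.
- arm.job_done(): hands the job in; it is judged then, once.
Trained networks look in the newest picture that a camera, given by its name, has taken for a name from the list of things; names that differ only in an ending like _2 or _b are one class to them, and where a whole thing is asked for, a point or a joint stands for the part that bears it (a point fixed in the world has none). Each returns a list of dicts, best first, with "score" (0 to 1); they miss things now and then, are a little off and sometimes report something else, mostly with a low value. They report only what shows in the picture. A call takes as long as a camera call. They do not tell look-alikes from the thing itself.
- arm.silhouettes(name, camera): "mask" (480x640 bool, what is visible of it) and "bbox" ([centre column, centre row, width, height] in pixels, round what is visible of it).
The state is a dict: "time_s": time; "q": joint angles; "dq": joint speeds; "effort": joint torques, N m; "tcp_pos": TCP position; "tcp_rot": TCP orientation; "ft_force": force on the tool from outside, world axes, zero at the start; "ft_torque": the same for the moment, N m; "gripper_width": finger opening in mm; "grip_force": force on a finger pad.
Only numpy, scipy, OpenCV 4.12 (cv2) and the standard library are available. Lean on these libraries where they do the work, as an engineer would, in place of code of your own. Each camera call takes 0.05 s, during which the arm holds its last target. There are 200 camera calls.

## Task

We are about to film the next walnut in the spring-jaw holder: swivel and tilt the tablet on its stand until it stands upright with its screen facing straight at the nut seat. Then draw the holder's spring-loaded jaw open by its pull plate until its pointer is level with the sliding marker, and finish while still holding it there, because it springs shut when let go. Do not shift the marker, and leave the cup, the tin and the carton where they are.

Things in the scene. Friction and masses are not known exactly. Their poses are not given: they have to be found in the camera images.
- jig: Walnut holder: aluminium plate 130 x 340 x 14 mm bolted to the bench, turned by up to about 15 degrees; origin on the bench 5 mm from the plate's middle. Own axes: z up, y along the plate towards the fixed fork jaw (two dark steel posts to 64 mm height, 22 mm apart, at own y +120 mm). The moving jaw opens towards own -y. A white spring barrel, up to 59 mm high, lies at own y -30 to +12 mm.
- seat (a point): Nut seat: the point 40 mm above the bench, on the holder's centre line at own y +93 mm, where the next walnut will sit beside the fork (27 mm from the posts' middle). Axes as the holder's.
- jaw: Moving jaw with rod, pull plate and pointer: one rigid slide, axes parallel to the holder's; opens towards own -y. Travel 0 to 75 mm, starts shut. A spring pulls it shut: about 4 N when shut plus 0.12 N per mm of opening, so 7 to 11 N at the marker. Its origin lies on the bench, at the holder's origin when shut, and moves with it.
- plate_top (a point): Middle of the top edge of the black upright pull plate, by which the jaw is pulled: 50 mm wide (own x), 12 mm thick (own y), 93 mm tall, top 115 mm above the bench. Pinch it across its thickness from above; the spring barrel's end is 30 mm from it when shut. Axes as the jaw's.
- pointer (a point): Tip of the thin steel pointer (4 mm wide) that sticks out from the pull plate's foot towards own +x, 24 mm above the bench, 40 mm from the centre line; it moves with the jaw. Axes as the jaw's.
- marker (a point): Sliding marker: a small dark block 16 x 12 mm, 29 mm high, with a 3 mm steel ridge, on the white scale beside the pointer's path (ridge end 43 mm from the centre line, own +x side). It stands 32 to 58 mm along own -y from the shut pointer, held by about 6 N of friction. The jaw is at the mark when the pointer tip has the same own y as this point. Axes as the holder's.
- hinge (a point): Where the tablet stand's vertical swivel axis and level tilt axis cross, 70 mm above the bench; stays put. Axes turn with the swivel only: z up, x the level direction the screen faces, y along the tilt axis. The stand's foot is a disc 120 mm across, fixed to the bench; yoke cheeks stand 37 mm either side, up to 75 mm high.
- screen (a point): Centre of the tablet, a grey slab 160 mm wide, 105 mm tall, 12 mm thick, black screen on one side; 57.5 mm from the hinge along own z (lower edge at 5 mm, top at 110 mm). Own axes: x out of the screen, y along the width, z up the tablet. Its top edge can be pinched across the thickness, or it can be pushed. Starts leaning back and turned aside.
- swivel (a joint): Swivel angle of the tablet about the vertical, rad, positive anticlockwise from above, limits -1.4 to 1.4; 0 is only the stand's own front, not the goal. Friction 0.1 N m, stays where left.
- tilt (a joint): Tilt of the tablet, rad: 0 upright, positive leaning back (top edge away from the side the screen faces), limits -0.4 to 0.9. Friction 0.2 N m, stays where left.
- cup: White paper cup, 72 mm across the rim, 80 mm high; origin under its centre. Bystander.
- tin: Low round steel tin, 72 mm across, 50 mm high; origin under its centre. Bystander.
- carton: Flat cardboard box 60 x 150 x 35 mm; origin under its centre. Bystander.
Mind the look-alikes: they are no part of the job. There is more than one size of the part that bears hinge; the job needs the middle-sized.

How it is judged (in metres and radians):
On the way, in this order (a step that is already met when the one before it is completed fails the run):
1. the tablet stands upright with its screen facing the nut seat, the jaw not yet drawn out (20 mm or more short of the marker) (x of seat in the frame of hinge above 0.1 m and y of seat in the frame of hinge between -0.03 and 0.03 m and angle between screen's own z axis and vertical below 0.1 rad and y of pointer in the frame of marker above 0.02 m), for 0.2 s.
2. the jaw is drawn open to the marker by the hand (y of pointer in the frame of marker between -0.004 and 0.004 m and contact force between the fingers and jaw above 3 N), for 0.2 s.
At the end, for the whole second after the job is handed in: The fingers hold the jaw still (over 3 N on it) with its pointer within 4 mm of the marker along the slide; the tablet is within 0.1 rad of upright and the line square out of its screen passes within 30 mm (sideways) of the nut seat; the marker has shifted less than 4 mm (all of step 2 and x of seat in the frame of hinge above 0.1 m and y of seat in the frame of hinge between -0.03 and 0.03 m and angle between screen's own z axis and vertical below 0.1 rad and linear speed of jaw below 0.01 m/s and distance of marker from where it was at the start of the episode below 0.004 m); the arm keeps its last pose, push and grip.
It fails at once if the marker is shifted by more than 4 mm (distance of marker from where it was at the start of the episode above 0.004 m).
It fails at once if the cup, tin or carton is moved by more than 20 mm (distance of any of cup, tin, carton from where it was at the start of the episode above 0.02 m).
It also fails if it takes over 50 s, if anything falls off the work surface, if the arm or the gripper's body presses on something with over 40 N, if the wrist force passes 120 N, or if a joint passes its speed limit or range.

## Working session

There is one attempt and no reset: what is moved stays moved. The work goes in short steps, Python scripts to look and compute and a tool call to move; the robot and the scene stay as the last step left them, time stands still between calls to the robot, and variables do not carry over. Pictures are saved under pics/ and viewed, at most 10 in all, crops included, and the job is handed in when it is done.

Besides the shell and the picture viewer there is one more tool, called after "Call:" by a JSON object that holds its "api" and its "payload". play_rows: Moves the arm, as the interface text tells. Its arguments: {"type":"object","properties":{"moves":{"type":"array"},"grip_force":{"type":"number"}},"required":["moves"]}

```bash
mkdir -p pics; ls; cat > h.py <<'E'
import numpy as np, cv2
from scipy.spatial.transform import Rotation as R
from workcell import arm
def rot(a):
    a=np.array(a,float)
    return a if a.shape==(3,3) else R.from_quat(a).as_matrix()
def cloud(c):
    z=c["z_map"]; v,u=np.mgrid[:480,:640]
    p=np.stack([(u-c["cx"])/c["fx"]*z,(v-c["cy"])/c["fy"]*z,z],-1)
    w=p@rot(c["attitude"]).T+np.array(c["eye"]); w[z<=0]=np.nan
    return w
E
python3 - <<'E'
from h import *
import pickle
s=arm.sense(); print(s)
D={}
for n in("scene","top"):
    c=arm.capture(n); cv2.imwrite(f"pics/{n}0.png",c["image"]); W=cloud(c); D[n]=(c,W)
    print(n,c["eye"],c["attitude"],c["fx"])
    for k in("jig","jaw","pointer","marker","screen","hinge","cup","tin","carton"):
        for d in arm.silhouettes(k,n)[:4]:
            p=W[d["mask"]]; p=p[~np.isnan(p[:,0])]
            print(k,round(d["score"],2),np.round(d["bbox"]),np.round(np.median(p,0)) if len(p) else 0, np.round(np.percentile(p,[2,98],axis=0)).tolist() if len(p) else 0)
pickle.dump(D,open("d0.pkl","wb"))
E
```

```text
pics
{'time_s': 0.0, 'q': array([ 1.083096  ,  0.46947052, -0.04857967,  1.5337232 ,  0.0241369 ,
        1.14099201, -0.08227798]), 'dq': array([ 0.00147434,  0.00038357,  0.00033773, -0.00147798, -0.00066386,
        0.00120871, -0.00082967]), 'effort': array([-1.03393074e-04, -5.07984424e+01, -8.06711800e-02, -2.36159456e+01,
       -6.12510229e-02,  3.78241064e-02,  1.87764781e-04]), 'tcp_pos': array([ 298.65765934, -604.64831083,  221.46740725]), 'tcp_rot': array([ 9.73796103e-01,  2.27420631e-01, -2.83636450e-04, -9.62240324e-04]), 'ft_force': array([-0.54394188, -0.37514812, -0.38063576]), 'ft_torque': array([-0.01204365,  0.01529286,  0.01569146]), 'grip_force': 0.0, 'gripper_width': 87.33518984576861}
scene [1202.68638436 -522.04584273  809.52437092] [ 0.82083227  0.36854161 -0.17612688 -0.39923777] 534.48092952868
jig 0.63 [270. 327. 177. 109.] [ 579. -108.   15.] [[487.0, -249.0, 2.0], [650.0, 73.0, 101.0]]
jig 0.24 [416. 321.  36.  54.] [788. 103.  53.] [[753.0, 74.0, 2.0], [818.0, 141.0, 81.0]]
jaw 0.88 [276. 311.  94.  63.] [ 576. -120.   48.] [[477.0, -151.0, 1.0], [61
[... 1932 characters left out ...]
0, 14.0], [605.0, 27.0, 119.0]]
hinge 0.89 [241. 381.  45. 132.] [247. 240. 237.] [[139.0, 218.0, 44.0], [353.0, 269.0, 263.0]]
hinge 0.87 [228. 251.  78.  70.] [498. 274. 130.] [[433.0, 215.0, 55.0], [556.0, 342.0, 168.0]]
hinge 0.55 [189. 159.  17.  54.] [691. 363.  97.] [[640.0, 354.0, 9.0], [743.0, 376.0, 126.0]]
cup 0.65 [308. 118.  35.  38.] [795. 109.  30.] [[751.0, 77.0, -1.0], [816.0, 140.0, 83.0]]
tin 0.67 [256. 158.  32.  30.] [702. 220.  49.] [[673.0, 191.0, 24.0], [734.0, 252.0, 56.0]]
carton 0.64 [434. 135.  69.  28.] [ 751. -173.   35.] [[722.0, -247.0, 3.0], [785.0, -101.0, 41.0]]
carton 0.27 [226. 253.  76.  71.] [497. 274. 130.] [[432.0, 215.0, 57.0], [556.0, 342.0, 168.0]]
```

View pics/scene0.png

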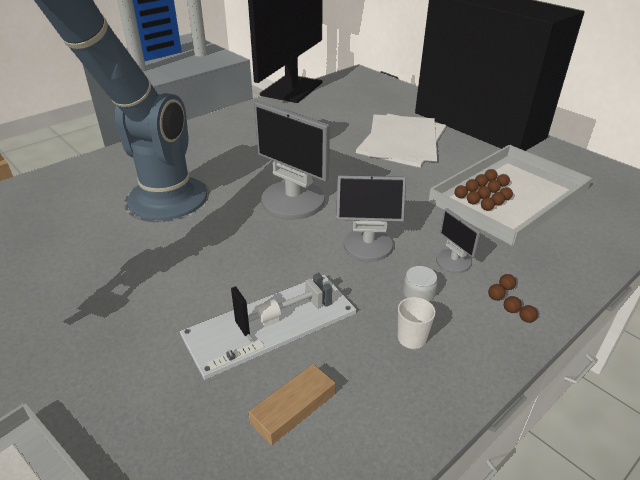

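```bash
python3 - <<'E'
import cv2
i=cv2.imread("pics/top0.png"); cv2.imwrite("pics/topc.png",cv2.resize(i[120:320,170:490],(800,500),interpolation=cv2.INTER_CUBIC))
E
```

```text
(no output)
```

View pics/topc.png

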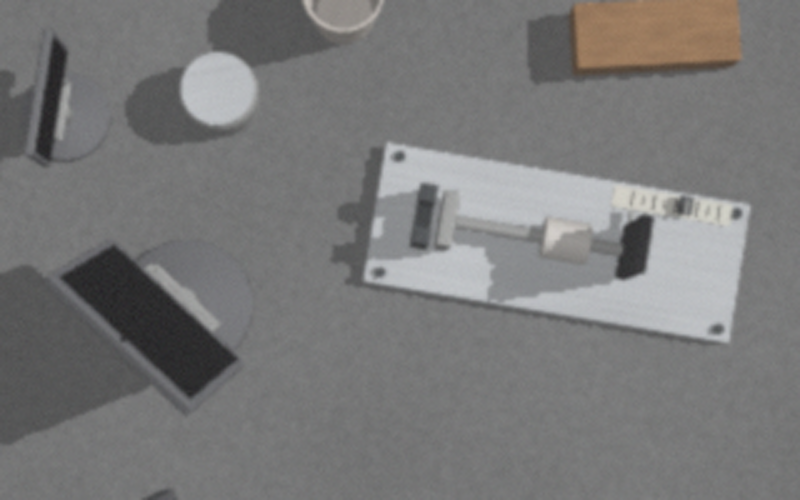

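The scene view shows three tablet stands: a large one at (292,150), a middle one at (370,205) and a small one at (458,238). The holder is at (265,325), with the black pull plate at (240,312) and the marker at (232,354). The top crop shows the marker at (683,206), beside the black plate at (635,247). I'll use the middle tablet.

```bash
cat > m.py <<'E'
from h import *
def tablet(W,c0=(497,274),zmin=85):
    p=W.reshape(-1,3); p=p[~np.isnan(p[:,0])]
    p=p[(np.hypot(p[:,0]-c0[0],p[:,1]-c0[1])<125)&(p[:,2]>zmin)&(p[:,2]<200)]
    m=np.ones(len(p),bool)
    for _ in range(8):
        c=p[m].mean(0); n=np.linalg.svd(p[m]-c,full_matrices=False)[2][2]; m=abs((p-c)@n)<5
    q=p[m]; 
    if n[2]<0 and abs(n[2])>.05 : n=-n
    h=np.cross([0,0,1],n); h/=np.linalg.norm(h); u=np.cross(n,h)
    a=(q-c)@h; b=(q-c)@u
    ea=np.percentile(a,[.5,99.5]); eb=np.percentile(b,[.5,99.5])
    return dict(n=n,h=h,u=u,c=c+h*ea.mean()+u*0,w=np.diff(ea)[0],ht=np.diff(eb)[0],top=c+h*ea.mean()+u*eb[1],npts=len(q))
E
python3 - <<'E'
from m import *
import pickle
D=pickle.load(open("d0.pkl","rb"))
for n in D:
    c,W=D[n]
    t=tablet(W); print(n,{k:np.round(v,3) for k,v in t.items()})
    nn=t["n"]; print(" tilt",np.arcsin(nn[2]),"yaw",np.arctan2(nn[1],nn[0]), "hinge",t["top"]-t["u"]*110-nn*6)
    # jig plate
    p=W.reshape(-1,3); ok=(p[:,0]>430)&(p[:,0]<700)&(p[:,1]>-300)&(p[:,1]<130)&(p[:,2]>9)&(p[:,2]<20)
    r=cv2.minAreaRect(p[ok][:,:2].astype(np.float32)); print(" jig",r,ok.sum(),np.median(p[ok][:,2]))
    B=(p[:,0]>500)&(p[:,0]<640)&(p[:,1]>-200)&(p[:,1]<-80)
    q=p[B&(p[:,2]>108)&(p[:,2]<125)]; print(" platetop",q.mean(0),cv2.minAreaRect(q[:,:2].astype(np.float32)),len(q))
    B=(p[:,0]>560)&(p[:,0]<680)&(p[:,1]>-260)&(p[:,1]<-120)
    q=p[B&(p[:,2]>24)&(p[:,2]<38)]; print(" marker?",q.mean(0) if len(q) else 0,len(q), q.round().tolist()[:30])
    B=(p[:,1]>0)&(p[:,1]<80)&(p[:,0]>500)&(p[:,0]<650)
    q=p[B&(p[:,2]>58)&(p[:,2]<72)]; print(" posts",q.mean(0),len(q))
    # disc of stand
    B=(np.hypot(p[:,0]-500,p[:,1]-274)<120)&(p[:,2]>4)&(p[:,2]<18)
    q=p[B]; print(" disc",len(q),np.percentile(q,[2,50,98],axis=0).round().tolist() if len(q) else 0)
E
```

```text
scene {'n': array([ 0.613, -0.596,  0.518]), 'h': array([ 0.697,  0.717, -0.   ]), 'u': array([-0.371,  0.361,  0.855]), 'c': array([497.998, 276.144, 126.816]), 'w': np.float64(157.826), 'ht': np.float64(96.312), 'top': array([480.325, 293.323, 167.535]), 'npts': np.int64(2674)}
 tilt 0.5443041067210641 yaw -0.7712240974380716 hinge [517.48803212 257.19888125  70.32470625]
 jig ((565.9591064453125, -81.80595397949219), (341.0202331542969, 135.2501983642578), 79.03697967529297) 6172 14.012954823699488
 platetop [ 557.6923403  -143.51673208  113.72903578] ((555.152099609375, -142.32861328125), (12.646056175231934, 52.4984016418457), 77.76892852783203) 139
 marker? [ 586.515974   -170.53495551   28.78934078] 100 [[563.0, -122.0, 36.0], [560.0, -125.0, 34.0], [564.0, -150.0, 37.0], [563.0, -149.0, 33.0], [568.0, -150.0, 38.0], [563.0, -149.0, 30.0], [568.0, -150.0, 35.0], [562.0, -149.0, 26.0], [566.0, -150.0, 30.0], [573.0, -151.0, 37.0], [578.0, -145.0, 37.0], [580.0, -144.0, 38.0], [579.0, -142.0, 35.0], [567.0, -150.0, 28.0], [573.0, -151.0, 34.0], [575.0, -150.0, 35.0], [576.0, -14
[... 1278 characters left out ...]
1.0, -200.0, 29.0], [602.0, -203.0, 25.0], [602.0, -205.0, 27.0], [599.0, -196.0, 27.0], [599.0, -197.0, 32.0], [599.0, -199.0, 32.0], [599.0, -202.0, 32.0], [599.0, -205.0, 29.0], [599.0, -128.0, 24.0], [599.0, -140.0, 24.0], [597.0, -194.0, 28.0], [598.0, -197.0, 24.0], [597.0, -200.0, 28.0], [597.0, -203.0, 27.0], [595.0, -194.0, 27.0], [594.0, -196.0, 37.0], [594.0, -202.0, 30.0], [593.0, -194.0, 26.0], [593.0, -196.0, 24.0], [592.0, -197.0, 32.0], [593.0, -203.0, 27.0], [591.0, -148.0, 28.0], [590.0, -191.0, 30.0], [591.0, -194.0, 25.0], [590.0, -195.0, 28.0]]
 posts [587.09066766  30.82507201  62.69147032] 210
 disc 1175 [[395.0, 170.0, 4.0], [528.0, 235.0, 11.0], [601.0, 374.0, 18.0]]
```

```bash
cat >> h.py <<'E'
def down(yaw):  # tool y at world angle yaw, tool z down
    y=np.array([np.cos(yaw),np.sin(yaw),0]); z=np.array([0,0,-1.]); return np.stack([np.cross(y,z),y,z],1)
def rel(pos,yaw,s=None):
    s=s or arm.sense(); R0=rot(s["tcp_rot"])
    print("rv",R.from_matrix(R0.T@down(yaw)).as_rotvec().round(3).tolist(),"shift m",(R0.T@(np.array(pos)-s["tcp_pos"])/1000).round(4).tolist(),
      "tcp",s["tcp_pos"].round(1),"f",s["ft_force"].round(1),"w",round(s["gripper_width"],1),"t",round(s["time_s"],2))
E
python3 - <<'E'
from h import *
rel((600,-100,300),-0.7714); 
E
```

```text
rv [0.0, -0.0, -0.341] shift m [0.4936, -0.3197, -0.0774] tcp [ 299.  -605.2  222.6] f [-0.4  0.3  0.3] w 86.8 t 1.0
```

Call:
{"api": "play_rows", "payload": {"moves": [[[0, 0, 0], [0.25, -0.16, -0.077], 1], [[0, 0, -0.1], [0.494, -0.32, -0.077], 1], [[0, 0, -0.2], [0.494, -0.32, -0.077], 1], [[0, 0, -0.341], [0.494, -0.32, -0.077], 1], [[0, 0, -0.341], [0.494, -0.32, -0.077], 1], [[0, 0, -0.341], [0.494, -0.32, -0.077], 1], [[0, 0, -0.341], [0.494, -0.32, -0.077], 1], [[0, 0, -0.341], [0.494, -0.32, -0.077], 1]]}}

```text
time_s: 1.67
tcp_pos: [468.5, -320.0, 268.7]
tcp_rot: [0.921, 0.389, 0.0, 0.0]
ft_force: [0.7, 0.2, 0.6]
gripper_width: 87.0
grip_force: 0.0
```

```bash
python3 - <<'E'
from h import *
rel((560,100,300),-0.7714); 
E
```

```text
rv [0.001, 0.0, 0.0] shift m [0.365, -0.2271, -0.0314] tcp [ 468.5 -320.   268.7] f [0.7 0.2 0.6] w 87.0 t 1.67
```

Call:
{"api": "play_rows", "payload": {"moves": [[[0, 0, 0], [0.365, -0.227, -0.032], 1], [[0, 0, 0], [0.365, -0.227, -0.032], 1], [[0, 0, 0], [0.365, -0.227, -0.032], 1], [[0, 0, 0], [0.365, -0.227, -0.032], 1], [[0, 0, 0], [0.365, -0.227, -0.032], 1], [[0, 0, 0], [0.365, -0.227, -0.032], 1], [[0, 0, 0], [0.365, -0.227, -0.032], 1], [[0, 0, 0], [0.365, -0.227, -0.032], 1]]}}

```text
time_s: 2.33
tcp_pos: [538.7, 4.8, 293.5]
tcp_rot: [0.921, 0.389, 0.0, 0.0]
ft_force: [0.6, -0.1, -0.3]
gripper_width: 87.2
grip_force: 0.0
```

```bash
python3 - <<'E'
from h import *
rel((486,288,290),-0.7714); 
E
```

```text
rv [0.001, -0.0, 0.0] shift m [0.1663, -0.2352, 0.0033] tcp [538.7   4.8 293.5] f [ 0.6 -0.1 -0.3] w 87.2 t 2.33
```

Call:
{"api": "play_rows", "payload": {"moves": [[[0, 0, 0], [0.166, -0.236, 0.003], 1], [[0, 0, 0], [0.166, -0.236, 0.003], 1], [[0, 0, 0], [0.166, -0.236, 0.003], 1], [[0, 0, 0], [0.166, -0.236, 0.003], 1], [[0, 0, 0], [0.166, -0.236, 0.003], 1], [[0, 0, 0], [0.166, -0.236, 0.003], 1], [[0, 0, 0], [0.166, -0.236, 0.003], 1], [[0, 0, 0], [0.166, -0.236, 0.003], 1]]}}

```text
time_s: 3.0
tcp_pos: [480.8, 295.9, 290.5]
tcp_rot: [0.918, 0.395, 0.001, -0.003]
ft_force: [-0.8, 1.2, 0.3]
gripper_width: 87.2
grip_force: 0.0
```

```bash
python3 - <<'E'
from h import *
rel((485,289,145),-0.7714)
c=arm.capture("scene"); cv2.imwrite("pics/s1.png",c["image"])
E
```

```text
rv [-0.005, -0.004, 0.014] shift m [-0.0027, 0.0086, 0.1455] tcp [480.8 295.9 290.5] f [-0.8  1.2  0.3] w 87.2 t 3.0
```

View pics/s1.png

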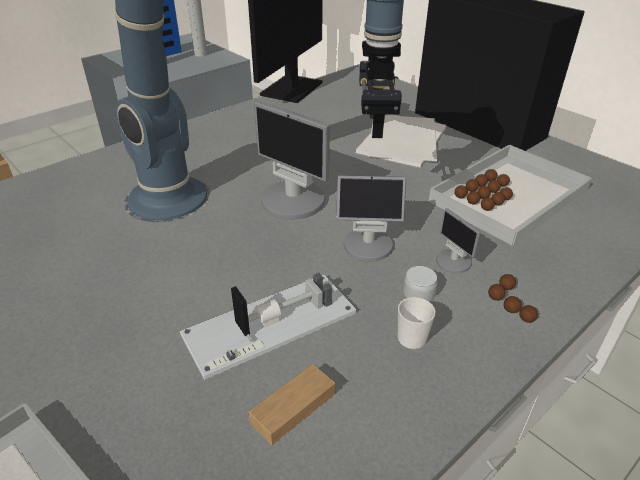

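The gripper hovers above the middle tablet at (378,110), and the arm is well clear of the large stand. I'll straddle the top edge next.

Call:
{"api": "play_rows", "payload": {"moves": [[[0, 0, 0], [0, 0, 0.03], 1], [[0, 0, 0], [0, 0, 0.065], 1], [[0, 0, 0], [0, 0, 0.1], 1], [[0, 0, 0], [0, 0, 0.13], 1], [[0, 0, 0], [0, 0, 0.143], 1], [[0, 0, 0], [0, 0, 0.143], 1], [[0, 0, 0], [0, 0, 0.143], 1], [[0, 0, 0], [0, 0, 0.143], 1]]}}

```text
time_s: 3.72
tcp_pos: [486.3, 286.6, 148.3]
tcp_rot: [0.921, 0.389, 0.001, -0.0]
ft_force: [0.8, 0.4, -0.2]
gripper_width: 86.6
grip_force: 0.0
```

```bash
python3 - <<'E'
from h import *
rel((485,289,145),-0.7714)
# upright: TCP over hinge
rel((516.5,258,155),-0.7714)
E
```

```text
rv [0.001, -0.002, -0.001] shift m [0.0008, -0.0026, 0.0033] tcp [486.3 286.6 148.3] f [ 0.8  0.4 -0.2] w 86.6 t 3.72
rv [0.001, -0.002, -0.001] shift m [0.0006, 0.0416, -0.0067] tcp [486.3 286.6 148.3] f [ 0.8  0.4 -0.2] w 86.6 t 3.72
```

Call:
{"api": "play_rows", "payload": {"grip_force": 15, "moves": [[[0, 0, 0], [0, 0.01, -0.002], 0.9], [[0, 0, 0], [0, 0.02, -0.005], 0.7], [[0, 0, 0], [0, 0.032, -0.008], 0.5], [[0, 0, 0], [0, 0.042, -0.009], 0.4], [[0, 0, 0], [0, 0.042, -0.009], 0.2], [[0, 0, 0], [0, 0.042, -0.009], 0], [[0, 0, 0], [0, 0.042, -0.009], 0], [[0, 0, 0], [0, 0.042, -0.009], 0]]}}

```text
time_s: 4.38
tcp_pos: [514.9, 257.7, 156.0]
tcp_rot: [0.921, 0.39, 0.0, -0.0]
ft_force: [-1.1, 2.9, 1.0]
gripper_width: 41.3
grip_force: 1.2
```

```bash
python3 - <<'E'
from m import *
c=arm.capture("scene"); cv2.imwrite("pics/s2.png",c["image"][100:300,280:500].repeat(3,0).repeat(3,1))
t=tablet(cloud(c),(516,258)); n=t["n"]; print({k:np.round(v,3) for k,v in t.items()},np.arcsin(n[2]),np.arctan2(n[1],n[0]))
rel((516.5,258,155),-0.7714)
E
```

```text
{'n': array([ 0.71 , -0.688,  0.15 ]), 'h': array([ 0.696,  0.718, -0.   ]), 'u': array([-0.107,  0.104,  0.989]), 'c': array([514.731, 259.578, 129.726]), 'w': np.float64(158.195), 'ht': np.float64(95.392), 'top': array([509.267, 264.874, 180.026]), 'npts': np.int64(2274)} 0.1501548203039337 -0.7697713168688001
rv [-0.0, 0.0, 0.001] shift m [0.0015, 0.001, 0.0008] tcp [514.8 257.6 155.8] f [-2.4  2.6  1.4] w 37.3 t 4.43
```

View pics/s2.png

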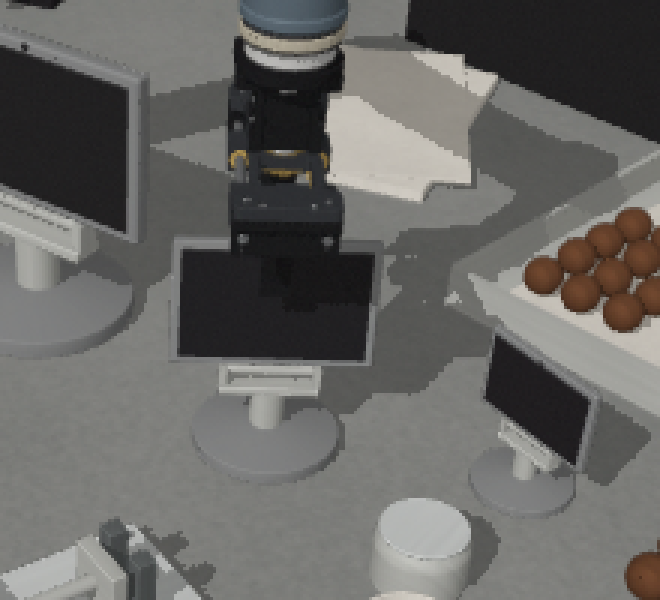

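The tablet is nearly upright at (278,300) in the crop, with the fingers still closing. I'll finish the grip and then swivel.

Call:
{"api": "play_rows", "payload": {"moves": [[[0, 0, 0], [0, 0, 0], 0], [[0, 0, 0], [0, 0, 0], 0], [[0, 0, 0], [0, 0, 0], 0], [[0, 0, 0], [0, 0, 0], 0], [[0, 0, 0], [0, 0, 0], 0], [[0, 0, 0], [0, 0, 0], 0], [[0, 0, 0], [0, 0, 0], 0], [[0, 0, 0], [0, 0, 0], 0]]}}

```text
time_s: 5.1
tcp_pos: [515.2, 256.9, 155.8]
tcp_rot: [0.921, 0.389, -0.0, 0.0]
ft_force: [-2.0, 1.3, 1.3]
gripper_width: 11.8
grip_force: 15.0
```

Call:
{"api": "play_rows", "payload": {"moves": [[[0, 0, 0.1], [0, 0, 0], 0], [[0, 0, 0.2], [0, 0, 0], 0], [[0, 0, 0.3], [0, 0, 0], 0], [[0, 0, 0.4], [0, 0, 0], 0], [[0, 0, 0.48], [0, 0, 0], 0], [[0, 0, 0.543], [0, 0, 0], 0], [[0, 0, 0.543], [0, 0, 0], 0], [[0, 0, 0.543], [0, 0, 0], 0]]}}

```text
time_s: 5.77
tcp_pos: [514.5, 258.1, 155.8]
tcp_rot: [0.992, 0.129, -0.0, -0.001]
ft_force: [-2.1, 3.2, -0.4]
gripper_width: 12.2
grip_force: 15.0
```

```bash
python3 - <<'E'
from m import *
for k in("scene","top"):
  c=arm.capture(k)
  t=tablet(cloud(c),(516,258)); n=t["n"]; print({k:np.round(v,3) for k,v in t.items()},np.arcsin(n[2]),np.arctan2(n[1],n[0]))
rel((516.5,258,155),-1.314)
E
```

```text
{'n': array([-0.257,  0.966,  0.003]), 'h': array([-0.966, -0.257,  0.   ]), 'u': array([ 0.001, -0.003,  1.   ]), 'c': array([519.503, 252.128, 131.344]), 'w': np.float64(157.736), 'ht': np.float64(95.204), 'top': array([519.543, 251.977, 180.966]), 'npts': np.int64(2020)} 0.003151631217093069 1.830788299094572m.py:7: RuntimeWarning: Mean of empty slice.
  c=p[m].mean(0); n=np.linalg.svd(p[m]-c,full_matrices=False)[2][2]; m=abs((p-c)@n)<5
  ret = um.true_divide(
Traceback (most recent call last):
  File "m.py", line 7, in tablet
    c=p[m].mean(0); n=np.linalg.svd(p[m]-c,full_matrices=False)[2][2]; m=abs((p-c)@n)<5
                      ~~~~~~~~~~~~~~~~~~~~~~~~~~~~~~~~~~~~~~~~~~~~^^^
IndexError: index 2 is out of bounds for axis 0 with size 0
```

Call:
{"api": "play_rows", "payload": {"moves": [[[0, 0, 0], [0, 0, 0], 0.5], [[0, 0, 0], [0, 0, 0], 0.5], [[0, 0, 0], [0, 0, 0], 0.5], [[0, 0, 0], [0, 0, 0], 0.5], [[0, 0, 0], [0, 0, 0], 0.5], [[0, 0, 0], [0, 0, -0.03], 0.5], [[0, 0, 0], [0, 0, -0.07], 0.5], [[0, 0, 0], [0, 0, -0.11], 0.5]]}}

```text
time_s: 6.53
tcp_pos: [514.8, 256.3, 266.3]
tcp_rot: [0.992, 0.128, -0.001, 0.001]
ft_force: [0.2, 0.1, 0.3]
gripper_width: 43.1
grip_force: 0.0
```

```bash
python3 - <<'E'
from m import *
c=arm.capture("scene")
t=tablet(cloud(c),(516,258)); n=t["n"]; print({k:np.round(v,3) for k,v in t.items()},np.arcsin(n[2]),np.arctan2(n[1],n[0]))
rel((557,-142,240),1.381-np.pi)
E
```

```text
{'n': array([-0.255,  0.967, -0.003]), 'h': array([-0.967, -0.255,  0.   ]), 'u': array([-0.001,  0.003,  1.   ]), 'c': array([519.412, 252.071, 135.93 ]), 'w': np.float64(158.23), 'ht': np.float64(96.26), 'top': array([519.373, 252.22 , 181.783]), 'npts': np.int64(2251)} -0.003356072284388578 1.8291476041846468
rv [-0.006, -0.013, 0.446] shift m [-0.0654, 0.398, 0.0342] tcp [518.9 259.3 276.1] f [1.7 2.2 5.2] w 43.0 t 6.58
```

Call:
{"api": "play_rows", "payload": {"moves": [[[0, 0, 0.05], [-0.0065, 0.04, 0], 0.7], [[0, 0, 0.15], [-0.065, 0.398, 0], 0.7], [[0, 0, 0.25], [-0.065, 0.398, 0], 0.7], [[0, 0, 0.35], [-0.065, 0.398, 0], 0.7], [[0, 0, 0.447], [-0.065, 0.398, 0], 0.7], [[0, 0, 0.447], [-0.065, 0.398, 0], 0.7], [[0, 0, 0.447], [-0.065, 0.398, 0], 0.7], [[0, 0, 0.447], [-0.065, 0.398, 0], 0.7]]}}

```text
time_s: 7.25
tcp_pos: [546.5, -76.0, 266.1]
tcp_rot: [0.995, -0.095, 0.0, 0.0]
ft_force: [1.5, 0.3, 0.1]
gripper_width: 60.6
grip_force: 0.0
```

```bash
python3 - <<'E'
from h import *
import pickle
rel((555.5,-142,200),1.381-np.pi)
D=pickle.load(open("d0.pkl","rb"))
def crop(n,x,y,w,h,s): 
    i=D[n][0]["image"][y:y+h,x:x+w]; return cv2.resize(i,(w*s,h*s),interpolation=cv2.INTER_CUBIC)
a=crop("scene",190,320,100,54,8); b=crop("top",405,180,70,42,11)
b=cv2.copyMakeBorder(b[:,:770],0,0,0,30,0)
cv2.imwrite("pics/zs.png",a); cv2.imwrite("pics/zt.png",b)
E
```

```text
rv [0.001, -0.001, -0.001] shift m [0.0212, 0.063, 0.0662] tcp [546.5 -76.  266.1] f [1.5 0.3 0.1] w 60.6 t 7.25
```

View pics/zs.png

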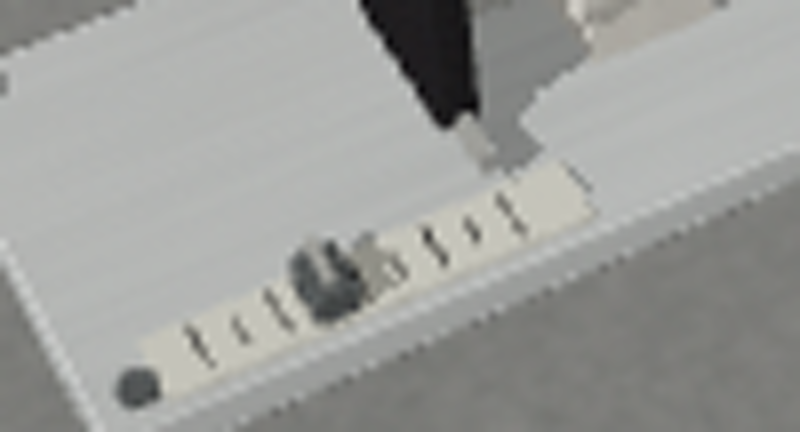

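View pics/zt.png

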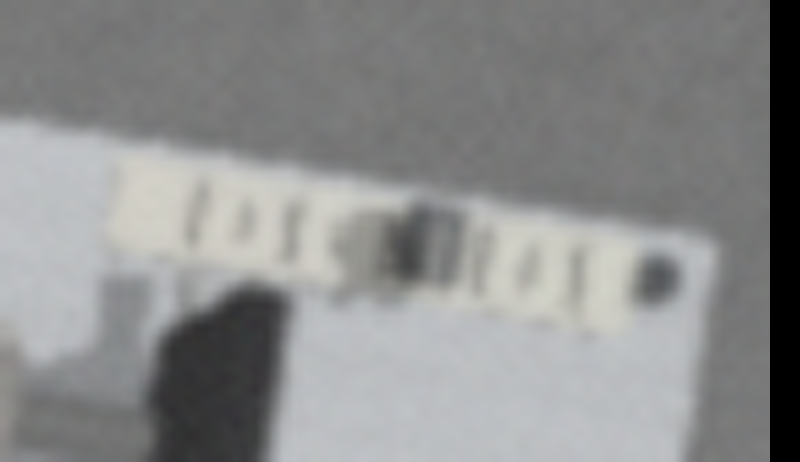

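In the scene crop the pointer tip is at (488,160) and the marker ridge runs from (316,242) to (328,276). In the top crop the pointer is at about (190,290) and the ridge at (435,240).

```bash
cat >> h.py <<'E'
EY=np.array([np.cos(1.381),np.sin(1.381)]); EX=np.array([EY[1],-EY[0]]); O=np.array([588.5,30.])-120*EY
def ray(c,u,v,z):
    d=rot(c["attitude"])@np.array([(u-c["cx"])/c["fx"],(v-c["cy"])/c["fy"],1]); e=np.array(c["eye"])
    p=e+d*(z-e[2])/d[2]; return np.array([(p[:2]-O)@EX,(p[:2]-O)@EY])
E
python3 - <<'E'
from h import *
import pickle
D=pickle.load(open("d0.pkl","rb")); s=D["scene"][0]; t=D["top"][0]
f=lambda x,y,w:ray(s,190+(x+.5)/8-.5,320+(y+.5)/8-.5,w).round(1)
g=lambda x,y,w:ray(t,405+(x+.5)/11-.5,180+(y+.5)/11-.5,w).round(1)
print("scene ptr",f(488,160,24),"ridge",f(316,242,29),f(328,276,29),f(322,262,29))
print("top ptr",g(190,290,24),"ridge",g(435,215,29),g(435,270,29))
print("O",O)
for n,(c,W) in D.items():
    p=W.reshape(-1,3); p=p[(p[:,2]>105)&(p[:,2]<125)&(p[:,0]>500)&(p[:,0]<640)&(p[:,1]>-200)&(p[:,1]<-80)][:,:2]-O
    print("plate x,y",np.percentile(p@EX,[2,98]),np.percentile(p@EY,[2,50,98]))
rel((555.5,-142,200),1.381-np.pi)
E
```

```text
scene ptr [ 37.9 -54.6] ridge [  44.7 -102.1] [  55.7 -103.9] [  51.1 -103.4]
top ptr [ 32.5 -55. ] ridge [  55.6 -101.7] [  44.3 -103.5]
O [565.86093403 -87.84512163]
plate x,y [-22.90558647  24.59923827] [-61.56977725 -56.90839922 -49.9432086 ]
plate x,y [-25.78560351  21.40006904] [-60.37694102 -53.87332259 -48.55417137]
rv [0.001, -0.001, -0.001] shift m [0.0212, 0.063, 0.0662] tcp [546.5 -76.  266.1] f [1.5 0.3 0.1] w 60.6 t 7.25
```

Call:
{"api": "play_rows", "payload": {"grip_force": 30, "moves": [[[0, 0, 0], [0.01, 0.03, 0], 0.7], [[0, 0, 0], [0.02, 0.055, 0.02], 0.7], [[0, 0, 0], [0.021, 0.063, 0.05], 0.7], [[0, 0, 0], [0.021, 0.063, 0.085], 0.7], [[0, 0, 0], [0.021, 0.063, 0.1], 0.7], [[0, 0, 0], [0.021, 0.063, 0.1], 0.7], [[0, 0, 0], [0.021, 0.063, 0.1], 0.7], [[0, 0, 0], [0.021, 0.063, 0.1], 0.7]]}}

```text
time_s: 7.92
tcp_pos: [556.6, -139.4, 167.4]
tcp_rot: [0.995, -0.095, 0.001, 0.0]
ft_force: [0.2, 0.2, 0.4]
gripper_width: 61.1
grip_force: 0.0
```

```bash
python3 - <<'E'
from h import *
rel((555.5,-142,85),1.381-np.pi)
E
```

```text
rv [0.0, -0.003, -0.0] shift m [-0.0009, 0.0027, 0.0824] tcp [ 556.6 -139.4  167.4] f [0.2 0.2 0.4] w 61.1 t 7.92
```

Call:
{"api": "play_rows", "payload": {"moves": [[[0, 0, 0], [0, 0.002, 0.03], 0.7], [[0, 0, 0], [-0.001, 0.003, 0.06], 0.7], [[0, 0, 0], [-0.001, 0.003, 0.082], 0.7], [[0, 0, 0], [-0.001, 0.003, 0.082], 0.6], [[0, 0, 0], [-0.001, 0.003, 0.082], 0], [[0, 0, 0], [-0.001, 0.003, 0.082], 0], [[0, 0, 0], [-0.001, 0.003, 0.082], 0], [[0, 0, 0], [-0.001, 0.003, 0.082], 0]]}}

```text
time_s: 8.58
tcp_pos: [555.3, -142.3, 85.9]
tcp_rot: [0.995, -0.095, 0.002, 0.0]
ft_force: [0.8, -0.5, -0.2]
gripper_width: 35.0
grip_force: 0.0
```

Call:
{"api": "play_rows", "payload": {"moves": [[[0, 0, 0], [0, 0, 0], 0], [[0, 0, 0], [0, 0, 0], 0], [[0, 0, 0], [0, 0, 0], 0], [[0, 0, 0], [0, 0, 0], 0], [[0, 0, 0], [0, 0, 0], 0], [[0, 0, 0], [0, 0, 0], 0]]}}

```text
time_s: 9.08
tcp_pos: [554.3, -140.7, 84.3]
tcp_rot: [0.996, -0.095, 0.0, -0.001]
ft_force: [-0.3, 4.7, 3.1]
gripper_width: 11.4
grip_force: 30.0
```

```bash
python3 - <<'E'
from h import *
s=arm.sense(); p=s["tcp_pos"][:2]-O; print(p@EX,p@EY,s["ft_force"],s["grip_force"])
rel((555.5,-142,85),1.381-np.pi)
E
```

```text
-1.3492134314839508 -54.118690449492014 [-0.29314738  4.72540864  3.14747571] 30.000075758434832
rv [-0.001, -0.0, 0.0] shift m [0.0014, 0.001, -0.0007] tcp [ 554.3 -140.7   84.3] f [-0.3  4.7  3.1] w 11.4 t 9.08
```

Call:
{"api": "play_rows", "payload": {"moves": [[[0, 0, 0], [0, 0.01, 0], 0], [[0, 0, 0], [0, 0.02, 0], 0], [[0, 0, 0], [0, 0.03, 0], 0], [[0, 0, 0], [0, 0.039, 0], 0], [[0, 0, 0], [0, 0.044, 0], 0], [[0, 0, 0], [0, 0.044, 0], 0], [[0, 0, 0], [0, 0.044, 0], 0], [[0, 0, 0], [0, 0.044, 0], 0]]}}

```text
time_s: 9.75
tcp_pos: [546.3, -182.1, 84.3]
tcp_rot: [0.996, -0.094, 0.0, -0.002]
ft_force: [0.3, 8.9, 5.7]
gripper_width: 11.9
grip_force: 30.0
```

```bash
python3 - <<'E'
from h import *
s=arm.sense(); p=s["tcp_pos"][:2]-O; print(p@EX,p@EY,s["ft_force"],s["grip_force"],s["gripper_width"])
c=arm.capture("scene"); i=c["image"][320:374,190:290]; cv2.imwrite("pics/zs2.png",cv2.resize(i,None,fx=8,fy=8,interpolation=cv2.INTER_CUBIC))
E
```

```text
-1.3845743532234518 -96.25079843044819 [0.32959842 8.89633263 5.67851425] 30.014187932247296 11.858482657390619
```

View pics/zs2.png

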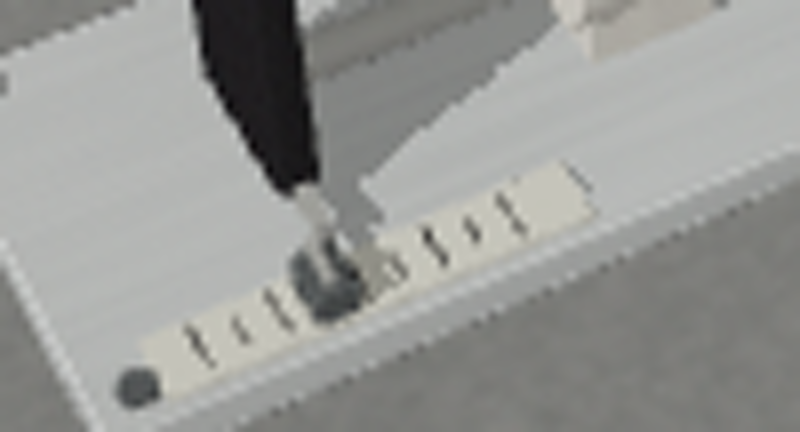

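The pointer now runs from (305,190) to (330,235), just to the right of the ridge at (318,245) to (330,280). It's a few mm short.

```bash
python3 - <<'E'
from h import *
import pickle
s=pickle.load(open("d0.pkl","rb"))["scene"][0]
f=lambda x,y,w:ray(s,190+(x+.5)/8-.5,320+(y+.5)/8-.5,w).round(1)
print(f(330,236,24),f(318,212,24),f(308,192,24),"marker",f(316,242,29),f(330,280,29))
E
```

```text
[ 40.5 -97.2] [ 32.1 -96.7] [ 25.  -96.2] marker [  44.7 -102.1] [  57.1 -104. ]
```

Call:
{"api": "play_rows", "payload": {"moves": [[[0, 0, 0], [0, 0.002, 0], 0], [[0, 0, 0], [0, 0.004, 0], 0], [[0, 0, 0], [0, 0.005, 0], 0], [[0, 0, 0], [0, 0.005, 0], 0], [[0, 0, 0], [0, 0.005, 0], 0], [[0, 0, 0], [0, 0.005, 0], 0]]}}

```text
time_s: 10.3
tcp_pos: [545.5, -186.5, 84.3]
tcp_rot: [0.996, -0.094, 0.0, -0.002]
ft_force: [0.4, 7.9, 4.6]
gripper_width: 12.0
grip_force: 30.0
```

```bash
python3 - <<'E'
from m import *
s=arm.sense(); p=s["tcp_pos"][:2]-O; print(p@EX,p@EY,s["ft_force"],s["grip_force"],s["gripper_width"])
c=arm.capture("scene"); i=c["image"][330:366,205:255]; cv2.imwrite("pics/zs3.png",cv2.resize(i,None,fx=16,fy=16,interpolation=cv2.INTER_CUBIC))
t=tablet(cloud(c),(516,258)); n=t["n"]; print(np.arcsin(n[2]),np.arctan2(n[1],n[0])-np.pi)
E
```

```text
-1.4167806385753807 -100.70673260696552 [0.35955844 7.91796905 4.58924658] 30.019528741249815 11.965889785817682
-0.003878668252714002 -1.3125909319956706
```

View pics/zs3.png

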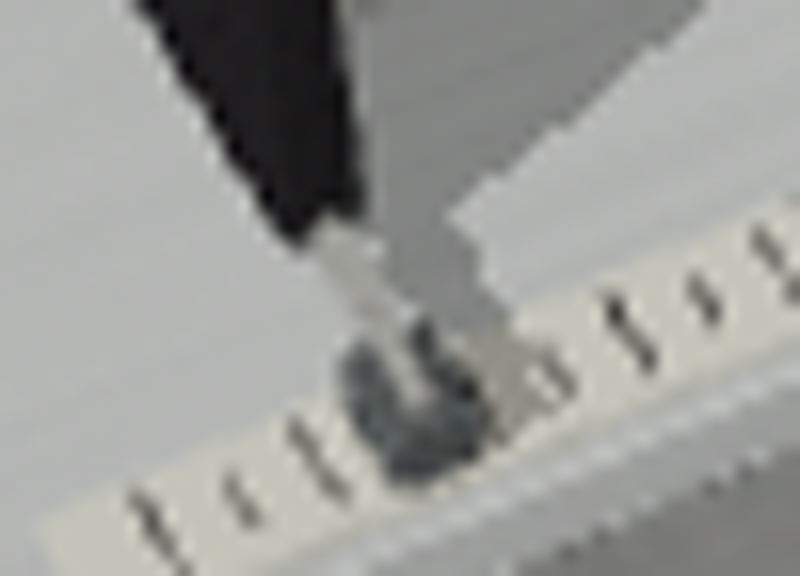

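The pointer, (330,235) to (390,310), now lies in line with the marker ridge, (395,320) to (425,395), to within about 1 mm. I'll add a small trim, let it settle and hand in.

Call:
{"api": "play_rows", "payload": {"moves": [[[0, 0, 0], [0, 0.0005, 0], 0], [[0, 0, 0], [0, 0.0005, 0], 0], [[0, 0, 0], [0, 0.0005, 0], 0], [[0, 0, 0], [0, 0.0005, 0], 0], [[0, 0, 0], [0, 0.0005, 0], 0], [[0, 0, 0], [0, 0.0005, 0], 0]]}}

```text
time_s: 10.85
tcp_pos: [545.4, -186.7, 84.3]
tcp_rot: [0.996, -0.094, 0.0, -0.002]
ft_force: [0.7, 9.5, 4.6]
gripper_width: 12.0
grip_force: 30.0
```

```bash
python3 - <<'E'
from h import *
print(arm.job_done())
E
```

```text
the job is handed in; nothing more can be done
None
```

I handed the job in, without a verdict coming back: the middle tablet measured upright and facing the nut seat, and the arm is holding the jaw open with its pointer about 1 mm from the marker by my camera measurement.

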